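# Open the code-locked weight case

### The arm

A 6-joint arm with a two-finger parallel gripper is mounted at the origin on a cart in front of the work surface, level with it; the furniture and walls round the work are solid. World frame = base frame: x ahead of the robot, y to its left, z up, the work surface at z = 0. Lengths are in mm, angles in rad, forces in N, time in s.
With the tool pointing down it reaches from about 275 to 750 mm from the base axis. Payload 10.2 kg.
Tool frame: the origin (TCP) lies on the centre line of the jaws, within the pads' length; the fingertips stand 22 mm ahead of it and the grasp point (between the pads) lies 3 mm ahead of it; x points along the fingers, y is the direction in which the jaws open and shut, and the axes are right-handed (so a half turn about x gives the same grasp; the last joint's range is limited). The gripper opens to 85 mm and grips with 20 to 120 N. Pads are 22 mm wide; open, the fingers measure 114 mm over their backs; the gripper's body (76 mm by 85 mm) begins 54 mm behind the grasp point. The pads swing forward as they close: fully open they stand 13 mm farther back than shut.
Start: joints at [0.971, 0.313, 1.498, -0, 1.331, -0.223], TCP at [193.185, 488.171, 253.294] pointing down, gripper open.
Joint ranges: [-2.94, 2.94], [-0.97, 2.17], [0.19, 2.56], [-1.23, 4.37], [0.02, 3.11], [-2.88, 2.88]. Speed limits (rad/s): [2.39, 2.39, 3.01, 3.14, 3.14, 3.14].

### API

Orientations are given as a rotation vector (axis times angle).
In Python, from plant import read_state, read_camera, sign_off, spot_in, silhouettes, place_of gives the robot as it stands. The module is installed in compiled form; this text tells all that it offers.
- The arm moves only by the shell command python3 -m inch 'ROWS' [FORCE]. ROWS is JSON, a list of rows, each an object with "grip": the opening, from 0 (shut) to 1 (fully open); "xyz": the shift along the tool's x, y, z in m, a list of three; "dr": the turn, a rotation vector about the tool's x, y, z in degrees, a list of three. In form: [{"grip": grip, "xyz": [dx, dy, dz], "dr": [rx, ry, rz]}, ...]. A call has 1 to 12 rows; each row is the pose to reach, as a shift and turn from the pose commanded when the call began, along the tool's axes at that moment; what a row does not reach only later rows make up. A row lasts 1/12 s, in which the tool goes at most 41.7 mm and 7.16 degrees, less where a joint would pass 70% of its speed; a pose out of reach is approached as far as the arm can. A call with a gripper value outside its range is refused whole. The fingers move at their own pace and stop on an object; FORCE is the grip in N (left out, the last holds). Time passes only in rows, so rows that repeat a pose let the fingers close. It gives the time, the measured TCP pose, the force and the opening at its end, in the units of the state.
- read_state(): the state, without advancing time (a new reading comes with each control period).
- read_camera(name): name is "side" or "top" or "wrist"; returns a dict with "image" (384x512x3 uint8, red, green, blue), "z_map" (384x512 float32, mm along the optical axis (not along the pixel's ray), 0 where there is no reading), "fovy" (degrees; the focal length in pixels is half the picture's height over the tangent of half this angle, whatever the lens; pixels are square), "cx", "cy" (the principal point, pixels), "origin" and "orientation" of the camera in the world. Camera axes: x right, y down, z forward; pixel columns grow to the right and rows downward; lengths in mm; the calibration is good to about 2 mm. A picture is of the moment at which its call begins.
- sign_off(): hands the job in, once; it reports no verdict.
Trained networks look in the newest picture that a camera, given by its name, has taken for a name from the list of things; names that differ only in an ending like _2 or _b are one class to them, and where a whole thing is asked for, a point or a joint stands for the part that bears it (a point fixed in the world has none). Each returns a list of dicts, best first, with "conf" (0 to 1); they miss things now and then, are a little off and sometimes report something else, mostly with a low value. They report only what shows in the picture. A call takes as long as a camera call.
- spot_in(target, camera): "centre" ([x, y, z] in mm, in the coordinates of the camera as it stood for that picture, good to about 4 mm: the middle of the surface that is visible of it).
- silhouettes(target, camera): "pixels" (384x512 bool, what is visible of it).
- place_of(target, camera): "centre" ([x, y, z] in mm, in the coordinates of the camera as it stood for that picture, good to about 4 mm: a listed point, or the origin of a listed thing).
The state is a dict: "clock": time; "joint_pos": joint angles; "qd": joint speeds; "joint_efforts": joint torques, N m; "eef_pos": TCP position; "tool_rot": TCP orientation; "force": force on the tool from outside, world axes, zero at the start; "torque": the same for the moment, N m; "width": opening from 0.0 (shut) to 1.0 (fully open).
Only numpy, scipy, OpenCV 4.12 (cv2) and the standard library are available. Lean on these libraries where they do the work, as an engineer would, in place of code of your own. Each camera call takes 0.05 s, during which the arm holds its last target. There are 200 camera calls.

### The job

The case of brass weights on the bench is locked. Roll its three numbered wheels one by one until they show 2, 6, 9 from left to right at the white index marks, each clicked home, then slide the catch at the right end of the lock fully to the right so that the lid springs up, and let go with the lid standing open and the code still showing. Use a light hand: press just enough to turn a wheel (never more than 30 N on the case), do not force the catch or the lid, and leave the fuse box, eraser and hex key round the case where they are.

Things in the scene. Friction and masses are not known exactly. Their poses are not given: they have to be found in the camera images.
- lockbox: Code-locked weight case: grey steel box 180 mm deep (its x), 220 wide (y), 66 high, fixed; levelling feet lift it 0 to 4 mm off the table. Origin: centre of its underside; lock side at its -x (to the robot), y to the left. Front 73 mm of the top: flat bare-metal lock deck, with three wheels in a row along y and the catch at its right end; behind it lies the lid, flush.
- left_wheel (a joint): left numbered wheel, black, 44 mm diameter, 14 wide, white numerals 0-9, axle along the case's y, 0.066 m to the left (+y) of the case's middle; its top 5 to 7 mm stand out of the deck. Angle, rad: numeral at the index = angle / 0.6283, modulo 10; grows as the top rolls away from the robot (case +x). Turns endlessly; one numeral = 13.8 mm of rim travel; a sprung roller clicks it into each numeral.
- middle_wheel (a joint): middle numbered wheel, black, 44 mm diameter, 14 wide, white numerals 0-9, axle along the case's y, 0.026 m to the left (+y) of the case's middle; its top 5 to 7 mm stand out of the deck. Angle, rad: numeral at the index = angle / 0.6283, modulo 10; grows as the top rolls away from the robot (case +x). Turns endlessly; one numeral = 13.8 mm of rim travel; a sprung roller clicks it into each numeral.
- right_wheel (a joint): right numbered wheel, black, 44 mm diameter, 14 wide, white numerals 0-9, axle along the case's y, 0.014 m to the right (-y) of the case's middle; its top 5 to 7 mm stand out of the deck. Angle, rad: numeral at the index = angle / 0.6283, modulo 10; grows as the top rolls away from the robot (case +x). Turns endlessly; one numeral = 13.8 mm of rim travel; a sprung roller clicks it into each numeral.
- left_index (a point): Point fixed on the case: top of the left wheel's rim as drawn, 72 mm above the case's origin, 6 above the deck; bearings are set unevenly, so the true rim is up to 1.3 mm higher or lower, differing from wheel to wheel. The numeral here, between the white marks, is the one set. Past half-way to the next numeral the wheel clicks into it by itself when let go; getting there takes about 3 N along the rim.
- middle_index (a point): Point fixed on the case: top of the middle wheel's rim as drawn, 72 mm above the case's origin, 6 above the deck; bearings are set unevenly, so the true rim is up to 1.3 mm higher or lower, differing from wheel to wheel. The numeral here, between the white marks, is the one set. Hard rim (each 0.1 mm further down adds 1 to 2 N), but grippy: touched slowly and pressed down with 8 to 16 N it rolls along under a fingertip without slipping.
- right_index (a point): Point fixed on the case: top of the right wheel's rim as drawn, 72 mm above the case's origin, 6 above the deck; bearings are set unevenly, so the true rim is up to 1.3 mm higher or lower, differing from wheel to wheel. The numeral here, between the white marks, is the one set. Neighbouring wheels are 40 mm apart (26 mm free deck between them), centre to centre along the case's y.
- left_code (a point): Point on the rim of the left wheel, in the middle of its numeral 2; it turns with the wheel (22 mm from the axle) and comes within 2 mm of left_index when 2 is set.
- middle_code (a point): Point on the rim of the middle wheel, in the middle of its numeral 6; it turns with the wheel (22 mm from the axle) and comes within 2 mm of middle_index when 6 is set.
- right_code (a point): Point on the rim of the right wheel, in the middle of its numeral 9; it turns with the wheel (22 mm from the axle) and comes within 2 mm of right_index when 9 is set.
- bolt (a joint): Travel of the catch, m: 0 locked, 0.010 fully drawn to its stop. It slides to the right (case -y) against about 2 N of friction and stays where it is left. While any wheel is off the code it is blocked after about 1 mm; the lid is freed at about 7 mm, and drawn it holds the wheels at the code.
- catch_knob (a point): Centre of the catch's thumb-piece: dark steel block 12 mm (case x) by 18 mm (case y), 16 high, standing 17.5 mm above the deck (this point 9.5 mm above it). It moves with the catch. Locked, it is 52 mm in front of the case's middle, 66 mm to the right of it, 52 mm right of the right wheel's centre; free deck all round it, 26 mm or more.
- lid (a joint): Opening angle of the lid, rad: 0 shut, 1.35 wide open. Sheet-steel lid 103 mm by 218 mm, hinged along the back of the case; once the catch frees it a light spring swings it up by itself in about 2 s (its front edge goes up and back, away from the robot).
- lid_edge (a point): Middle of the lid's front edge, on its upper face; 66 mm above the case's origin when shut.
- fuse_box_mid (a point): Bystander: small grey hinged box 57 x 74 x 25 mm standing loose left of the case; this point is its centre.
- eraser_mid (a point): Bystander: eraser with a blue sleeve 20 x 42 x 12 mm lying loose right of the case; this point is its centre.
- hex_key_mid (a point): Bystander: black hex key 27 x 80 x 4 mm lying loose in front of the case; this point is its centre.

How it is judged (in metres and radians):
On the way, in this order (a step that is already met when the one before it is completed fails the run):
1. all three wheels show the code 2, 6, 9, clicked home, with the catch not yet drawn (distance between left_index and left_code below 0.004 m and distance between middle_index and middle_code below 0.004 m and distance between right_index and right_code below 0.004 m and value of joint bolt below 0.003 m), for 0.2 s.
2. the catch is drawn fully to the right (value of joint bolt above 0.0085 m), for 0.2 s.
At the end, for the whole second after the job is handed in: The three wheels show 2, 6, 9 (the numeral within 4 mm of the index), the catch is drawn to within 1.5 mm of its stop and the lid stands open by more than 1.1 rad (distance between left_index and left_code below 0.004 m and distance between middle_index and middle_code below 0.004 m and distance between right_index and right_code below 0.004 m and value of joint bolt above 0.0085 m and value of joint lid above 1.1 rad); the robot touches nothing.
It fails at once if the robot loads the case, its wheels, its catch or its lid with more than 30 N (contact force between lockbox and the arm above 30 N or contact force between lockbox and the fingers above 30 N).
It fails at once if the fuse box, the eraser or the hex key is pushed more than 15 mm from its place (distance of any of fuse_box_mid, eraser_mid, hex_key_mid from where it was at the start of the episode above 0.015 m).
It also fails if it takes over 72 s, if anything falls off the work surface, if the arm or the gripper's body presses on something with over 40 N, if the wrist force passes 120 N, or if a joint passes its speed limit or range.

## Working session

There is one attempt and no reset: what is moved stays moved. The work goes in short steps, Python scripts to look and compute and a shell command to move; the robot and the scene stay as the last step left them, time stands still between calls to the robot, and variables do not carry over. Pictures are saved under pics/ and viewed, about 8 in all and at most 12, crops included, and the job is handed in when it is done.

```bash
mkdir -p pics; cat > h.py <<'E'
import numpy as np, cv2
from plant import *
from scipy.spatial.transform import Rotation as R
def rot(o):
    o=np.array(o,float)
    if o.shape==(3,3): return o
    if o.shape==(3,): return R.from_rotvec(o).as_matrix()
    return None
def cam(n):
    c=read_camera(n); c['R']=rot(c['orientation']); c['o']=np.array(c['origin'],float)
    c['f']=192/np.tan(np.radians(c['fovy'])/2); return c
def w(c,p): return c['R']@np.array(p,float)+c['o']
def pix(c,p):
    q=c['R'].T@(np.array(p,float)-c['o']); return q[:2]/q[2]*c['f']+[c['cx'],c['cy']]
def unp(c,u,v,z=None):
    z=c['z_map'][int(round(v)),int(round(u))] if z is None else z
    return w(c,[(u-c['cx'])/c['f']*z,(v-c['cy'])/c['f']*z,z])
def planez(c,u,v,Z):
    d=c['R']@np.array([(u-c['cx'])/c['f'],(v-c['cy'])/c['f'],1]); return c['o']+d*(Z-c['o'][2])/d[2]
def save(c,n): cv2.imwrite('pics/'+n,cv2.cvtColor(c['image'],cv2.COLOR_RGB2BGR))
E
python3 - <<'E'
from h import *
np.set_printoptions(precision=1,suppress=True)
print(read_state())
ims=[]
for n in ['top','side','wrist']:
    c=cam(n); print(n,c['o'],np.array(c['orientation']),c['fovy'],c['cx'],c['cy']); ims.append(c['image'])
    for t in ['lockbox','left_index','middle_index','right_index','catch_knob','lid_edge','fuse_box_mid','eraser_mid','hex_key_mid']:
        r=place_of(t,n)
        if r: print(t,r[0]['conf'],w(c,r[0]['centre']))
for n,i in zip(['top','side'],ims): cv2.imwrite(f'pics/{n}0.png',i[:,:,::-1])
E
```

```text
{'clock': 0.0, 'joint_pos': array([ 1. ,  0.3,  1.5, -0. ,  1.3, -0.2]), 'qd': array([ 0., -0., -0.,  0., -0., -0.]), 'joint_efforts': array([  0. , -41.2, -26. ,  -0. ,   0. ,   0. ]), 'eef_pos': array([193. , 488. , 252.7]), 'tool_rot': array([ 0.3,  1.6, -0.3]), 'force': array([ 0.1,  0.1, -0.7]), 'torque': array([ 0. , -0.1, -0. ]), 'width': 0.9986753597277201}
top [ 395.8   79.  1049.1] [-2.2  2.2 -0.2] 47.52152476260855 263.08904870561514 198.18801442924382
lockbox 0.9 [533.3  39.7  -0.8]
left_index 0.95 [474.5  99.6  69.9]
middle_index 0.61 [473.6  98.9  70.6]
right_index 0.64 [486.7  21.3  73.7]
catch_knob 0.66 [499.  -28.6  77. ]
lid_edge 0.72 [521.3  37.   63. ]
fuse_box_mid 0.73 [521.1 221.3  13.6]
eraser_mid 0.71 [ 585.9 -109.5    2.7]
hex_key_mid 0.47 [410.4  58.    0.9]
side [ 525.4 -749.7  381.4] [-1.9 -0.  -0. ] 46.681441064525785 250.76846892336496 193.58121709021594
lockbox 0.78 [535.6  41.9   1.1]
left_index 0.95 [480.8 100.1  68.4]
middle_index 0.84 [481.7  65.6  70.8]
right_index 0.79 [493.5  18.   73.6]
catch_knob 0.56 [497.8 -30.9  75.3]
eraser_mid 0.84 [ 586.8 -109.2    7.7]
hex_key_mid 0.61 [407.7  52.1  -1.5]
wrist [116.2 518.5 375.4] [2.4 1.6 0.3] 71.3836458871944 252.59404749475615 189.00855297360803
```

```bash
python3 - <<'E'
from h import *
np.set_printoptions(precision=2,suppress=True)
c=cam('top'); im=c['image'][90:290,150:400,::-1]
cv2.imwrite('pics/topc.png',cv2.resize(im,None,fx=3,fy=3,interpolation=cv2.INTER_CUBIC)[:600,:750])
s=silhouettes('lockbox','top')[0]['pixels']
v,u=np.nonzero(s); P=np.array([unp(c,a,b) for a,b in zip(u,v)])
m=(P[:,2]>58)&(P[:,2]<76); print(m.sum(),np.median(P[m,2]))
print(cv2.minAreaRect(P[m,:2].astype(np.float32)))
for t in ['left_wheel','middle_wheel','right_wheel','catch_knob']:
  for r in silhouettes(t,'top')[:3]:
    v,u=np.nonzero(r['pixels']); print(t,r['conf'],len(u),planez(c,u.mean(),v.mean(),72))
st=read_state(); print(R.from_rotvec(st['tool_rot']).as_matrix())
wc=cam('wrist'); print(R.from_rotvec(st['tool_rot']).as_matrix().T@wc['R'], R.from_rotvec(st['tool_rot']).as_matrix().T@(wc['o']-st['eef_pos']))
E
```

```text
7287 66.55384356153752
((538.0606689453125, 41.98674774169922), (183.84361267089844, 219.4557342529297), 7.939924240112305)
left_wheel 0.56 117 [475.58  99.77  72.  ]
left_wheel 0.31 137 [572.5  -99.28  72.  ]
middle_wheel 0.56 101 [481.18  60.17  72.  ]
right_wheel 0.58 93 [484.54  20.32  72.  ]
catch_knob 0.27 108 [487.6   21.61  72.  ]
[[ 0.    0.37  0.93]
 [ 0.    0.93 -0.37]
 [-1.    0.    0.  ]]
[[-0.   -0.32  0.95]
 [ 1.    0.    0.  ]
 [-0.    0.95  0.32]] [-122.11   -0.09  -82.71]
```

View pics/topc.png

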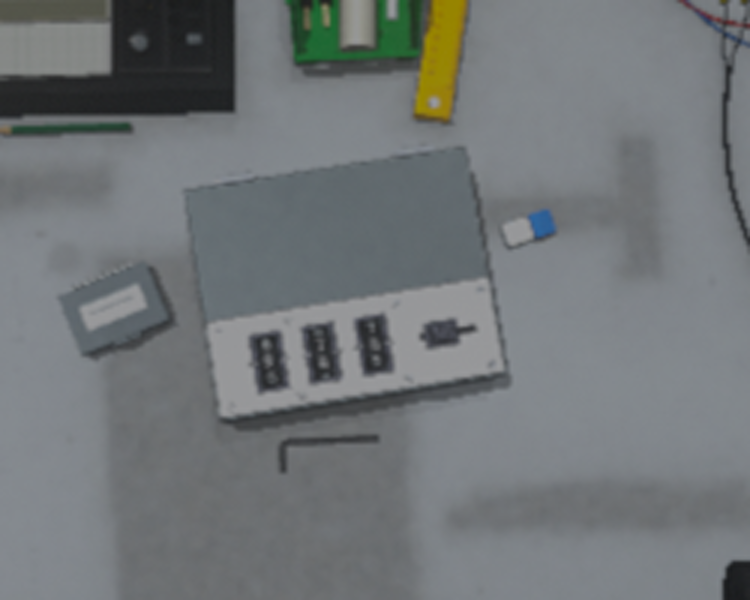

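```bash
python3 -m inch '[{"grip":0,"xyz":[0,-0.12,0.18],"dr":[-14,0,0]},{"grip":0,"xyz":[0,-0.29,0.426],"dr":[-29.3,0,0]},{"grip":0,"xyz":[0,-0.29,0.426],"dr":[-29.3,0,0]},{"grip":0,"xyz":[0,-0.29,0.426],"dr":[-29.3,0,0]},{"grip":0,"xyz":[0,-0.29,0.426],"dr":[-29.3,0,0]},{"grip":0,"xyz":[0,-0.29,0.426],"dr":[-29.3,0,0]},{"grip":0,"xyz":[0,-0.29,0.426],"dr":[-29.3,0,0]},{"grip":0,"xyz":[0,-0.29,0.426],"dr":[-29.3,0,0]},{"grip":0,"xyz":[0,-0.29,0.426],"dr":[-29.3,0,0]},{"grip":0,"xyz":[0.05,-0.29,0.426],"dr":[-29.3,0,0]},{"grip":0,"xyz":[0.1,-0.29,0.426],"dr":[-29.3,0,0]},{"grip":0,"xyz":[0.1,-0.29,0.426],"dr":[-29.3,0,0]}]' 20
python3 -m inch '[{"grip":0,"xyz":[0,0,0],"dr":[0,0,0]},{"grip":0,"xyz":[0,0,0],"dr":[0,0,0]},{"grip":0,"xyz":[0,0,0],"dr":[0,0,0]}]'
cat > look.py <<'E'
import sys
from h import *
np.set_printoptions(precision=2,suppress=True)
c=cam('wrist'); st=read_state(); print(st['eef_pos'],R.from_rotvec(st['tool_rot']).as_matrix().round(3).tolist(),st['force'],st['clock'],st['width'])
for t in ['left_index','middle_index','right_index','catch_knob','left_code','middle_code','right_code','lid_edge']:
    r=place_of(t,'wrist')
    if r: print(t,round(r[0]['conf'],2),w(c,r[0]['centre']),pix(c,w(c,r[0]['centre'])))
im=c['image'][::-1,::-1,::-1]
cv2.imwrite('pics/'+sys.argv[1],im); np.save('z.npy',c['z_map'])
E
python3 look.py w1.png
```

```text
clock: 2.85
eef_pos: [453.5, 104.8, 192.2]
tool_rot: [-0.105, 1.566, 0.105]
force: [1.2, 0.1, 0.7]
width: -0.003
clock: 3.1
eef_pos: [452.3, 107.0, 192.8]
tool_rot: [-0.106, 1.568, 0.106]
force: [0.0, 0.3, -0.1]
width: -0.003
[452.26 107.43 193.15] [[0.001, -0.135, 0.991], [0.0, 0.991, 0.135], [-1.0, -0.0, 0.001]] [ 0.01 -0.14 -0.26] 3.15 -0.0020613699915780588
left_index 0.89 [481.55 101.39  74.37] [243.16 216.8 ]
middle_index 0.62 [483.96  55.4   73.69] [196.48 213.  ]
right_index 0.87 [489.65  25.09  74.64] [165.03 214.87]
catch_knob 0.58 [494.14 -29.2   78.3 ] [107.2  213.76]
left_code 0.95 [457.48 101.27  47.72] [246.7  185.39]
middle_code 0.95 [497.81  62.42  66.03] [203.88 223.04]
right_code 0.76 [475.85  19.99  70.27] [161.6  199.62]
lid_edge 0.57 [529.83  44.76  72.56] [183.52 251.36]
```

```bash
python3 -m inch '[{"grip":0,"xyz":[0.02,-0.03,0.015],"dr":[0,0,0]},{"grip":0,"xyz":[0.04,-0.05,0.02],"dr":[0,0,0]},{"grip":0,"xyz":[0.05,-0.05,0.02],"dr":[0,0,0]},{"grip":0,"xyz":[0.05,-0.05,0.02],"dr":[0,0,0]},{"grip":0,"xyz":[0.05,-0.05,0.02],"dr":[0,0,0]}]'
cat >> look.py <<'E'
cv2.imwrite('pics/'+sys.argv[1],cv2.resize(im[110:260,160:360],None,fx=4,fy=4,interpolation=cv2.INTER_CUBIC))
E
python3 look.py w2.png
```

```text
clock: 3.97
eef_pos: [478.6, 60.2, 142.4]
tool_rot: [-0.105, 1.569, 0.106]
force: [0.4, 0.3, -0.1]
width: 0.001
[478.89  60.36 143.  ] [[0.001, -0.135, 0.991], [0.0, 0.991, 0.135], [-1.0, -0.0, 0.001]] [ 0.38  1.11 -0.12] 4.0167 -0.007096962120433437
left_index 0.63 [481.07  99.33  78.61] [303.   222.48]
middle_index 0.95 [486.78  56.61  76.34] [246.92 221.11]
right_index 0.9 [488.83  24.69  76.71] [205.54 218.69]
catch_knob 0.89 [495.53 -28.99  76.49] [135.42 217.91]
left_code 0.76 [457.13  99.73  44.78] [301.84 180.16]
middle_code 0.79 [497.83  62.25  63.95] [252.23 227.4 ]
right_code 0.83 [475.07  18.8   67.89] [201.28 197.16]
lid_edge 0.6 [530.57  39.33  71.08] [220.12 262.61]
```

View pics/w2.png

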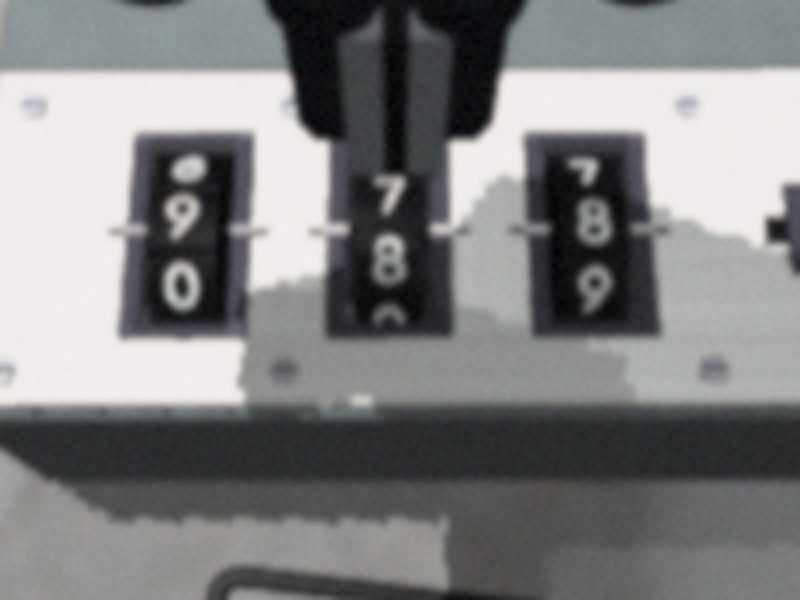

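```bash
python3 - <<'E'
from h import *
np.set_printoptions(precision=1,suppress=True)
c=cam('wrist')
def o(u,v): return 511-(160+u/4), 383-(110+v/4)
for n,p in dict(deck1=(80,180),deck2=(290,170),deck3=(490,120),lid=(100,30)).items(): print(n,unp(c,*o(*p)))
for n,(a,b) in dict(L=((125,231),(250,230)),M=((328,231),(448,230)),R=((532,229),(648,229))).items():
    q=o((a[0]+b[0])/2,(a[1]+b[1])/2); print(n,planez(c,*q,68), unp(c,*o(*a)),unp(c,*o(*b)))
t=cam('top'); M=t['R'].T
for r in silhouettes('catch_knob','top')[:3]:
    v,u=np.nonzero(r['pixels']); print(r['conf'],planez(t,u.mean(),v.mean(),77))
for (u,v) in [(440,332),(268,362),(321,352),(374,344)]: print(planez(t,150+u/3,90+v/3,72))
# case edge orientation in wrist: lid/deck seam in wrist crop
print(planez(c,*o(10,68),67),planez(c,*o(720,68),67))
E
```

```text
deck1 [487.7 125.3  69. ]
deck2 [495.   83.1  70.4]
deck3 [512.4  44.1  69.6]
lid [522.7 128.9  69.9]
L [480.  101.7  68. ] [477.4 113.5  70. ] [481.   88.9  69.9]
M [485.4  61.7  68. ] [482.7  73.4  70.3] [485.8  49.8  70.9]
R [491.2  21.5  68. ] [488.3  33.3  70.9] [491.6  10.4  70.6]
[494.2 -29.4  72. ]
[474.7 100.3  72. ]
[481.3  60.5  72. ]
[486.3  20.6  72. ]
[512.6 147.   67. ] [533.1  -3.3  67. ]
```

```bash
python3 -m inch '[{"grip":0,"xyz":[0.0,0.02,0],"dr":[0,0,0]},{"grip":0,"xyz":[0.01,0.0403,-0.002],"dr":[0,0,0]},{"grip":0,"xyz":[0.027,0.0403,-0.002],"dr":[0,0,0]},{"grip":0,"xyz":[0.027,0.0403,-0.002],"dr":[0,0,0]},{"grip":0,"xyz":[0.027,0.0403,-0.002],"dr":[0,0,0]}]'
python3 -m inch '[{"grip":0,"xyz":[0,0,0],"dr":[0,0,0]},{"grip":0,"xyz":[0,0,0],"dr":[0,0,0]}]'
python3 - <<'E'
from h import *
c=cam('wrist'); im=c['image'][::-1,::-1,::-1]
cv2.imwrite('pics/w3.png',cv2.resize(im[90:290,130:380],None,fx=3,fy=3,interpolation=cv2.INTER_CUBIC))
z=c['z_map']
# tip height: depth points near fingertips
v,u=np.mgrid[60:330:2,150:400:2]; P=np.array([unp(c,a,b) for a,b in zip(u.ravel(),v.ravel())])
e=read_state()['eef_pos']; m=(np.hypot(P[:,0]-e[0],P[:,1]-e[1])<25)&(P[:,2]>78)
print(e,m.sum(),P[m,2].min() if m.any() else None)
E
```

```text
clock: 4.98
eef_pos: [471.2, 99.4, 115.1]
tool_rot: [-0.106, 1.57, 0.106]
force: [-0.5, 0.4, 0.3]
width: 0.004
clock: 5.15
eef_pos: [472.0, 99.1, 116.1]
tool_rot: [-0.105, 1.567, 0.105]
force: [-0.6, -0.2, -0.1]
width: -0.001
[471.92724918  99.0995982  116.05404673] 2038 101.47882419968678
```

View pics/w3.png

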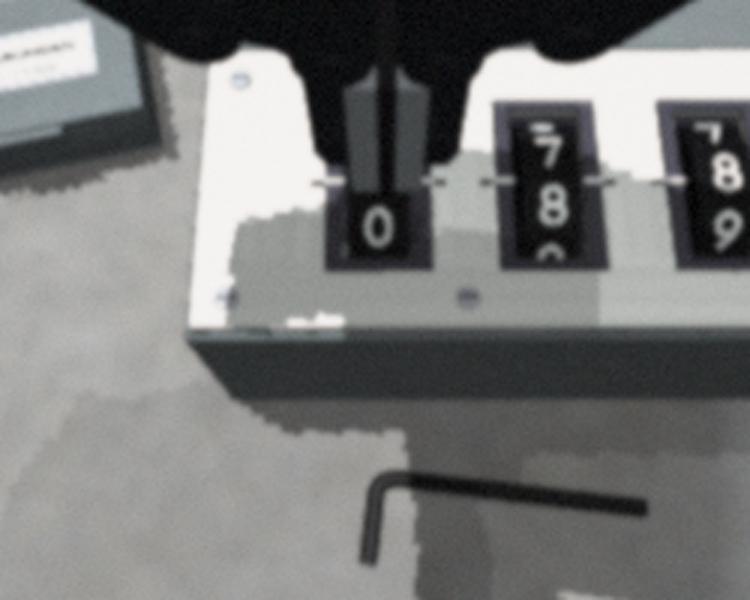

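```bash
python3 -m inch '[{"grip":0,"xyz":[0.006,0.002,0],"dr":[0,0,0]},{"grip":0,"xyz":[0.012,0.002,0],"dr":[0,0,0]},{"grip":0,"xyz":[0.015,0.002,0],"dr":[0,0,0]},{"grip":0,"xyz":[0.015,0.002,0],"dr":[0,0,0]},{"grip":0,"xyz":[0.015,0.002,0],"dr":[0,0,0]}]'
python3 -m inch '[{"grip":0,"xyz":[0.0005,0,0],"dr":[0,0,0]},{"grip":0,"xyz":[0.001,0,0],"dr":[0,0,0]},{"grip":0,"xyz":[0.001,0,0],"dr":[0,0,0]},{"grip":0,"xyz":[0.001,0,0],"dr":[0,0,0]}]'
```

```text
clock: 5.62
eef_pos: [471.1, 101.4, 100.0]
tool_rot: [-0.106, 1.569, 0.106]
force: [0.5, -0.3, 0.7]
width: -0.006
clock: 5.95
eef_pos: [471.2, 101.5, 99.4]
tool_rot: [-0.106, 1.568, 0.106]
force: [-0.2, 0.3, -0.6]
width: -0.003
```

```bash
for i in 1; do python3 -m inch '[{"grip":0,"xyz":[0.0004,0,0],"dr":[0,0,0]},{"grip":0,"xyz":[0.0008,0,0],"dr":[0,0,0]},{"grip":0,"xyz":[0.001,0,0],"dr":[0,0,0]},{"grip":0,"xyz":[0.001,0,0],"dr":[0,0,0]}]'; done
python3 -m inch '[{"grip":0,"xyz":[0.0004,0,0],"dr":[0,0,0]},{"grip":0,"xyz":[0.0006,0,0],"dr":[0,0,0]},{"grip":0,"xyz":[0.0006,0,0],"dr":[0,0,0]}]'
```

```text
clock: 6.28
eef_pos: [471.2, 101.5, 98.3]
tool_rot: [-0.106, 1.568, 0.106]
force: [-0.2, 0.4, 0.7]
width: -0.001
clock: 6.53
eef_pos: [471.2, 101.5, 97.7]
tool_rot: [-0.106, 1.568, 0.106]
force: [-0.5, 0.4, -0.8]
width: -0.0
```

```bash
for i in 1; do python3 -m inch '[{"grip":0,"xyz":[0.0003,0,0],"dr":[0,0,0]},{"grip":0,"xyz":[0.0005,0,0],"dr":[0,0,0]},{"grip":0,"xyz":[0.0005,0,0],"dr":[0,0,0]}]'; done | grep -E "eef|force"
python3 -m inch '[{"grip":0,"xyz":[0.0003,0,0],"dr":[0,0,0]},{"grip":0,"xyz":[0.0005,0,0],"dr":[0,0,0]},{"grip":0,"xyz":[0.0005,0,0],"dr":[0,0,0]}]'| grep -E "eef|force"
```

```text
eef_pos: [471.2, 101.5, 97.2]
force: [0.5, -1.0, 0.1]
eef_pos: [471.3, 101.5, 96.9]
force: [-0.5, 0.3, 2.2]
```

```bash
python3 -m inch '[{"grip":0,"xyz":[0.0002,0,0],"dr":[0,0,0]},{"grip":0,"xyz":[0.0004,0,0],"dr":[0,0,0]},{"grip":0,"xyz":[0.0004,0,0],"dr":[0,0,0]}]'| grep -E "eef|force"
```

```text
eef_pos: [471.5, 101.5, 96.8]
force: [0.3, -0.9, 5.8]
```

```bash
python3 -m inch '[{"grip":0,"xyz":[0.0002,0,0],"dr":[0,0,0]},{"grip":0,"xyz":[0.0005,0,0],"dr":[0,0,0]},{"grip":0,"xyz":[0.0005,0,0],"dr":[0,0,0]},{"grip":0,"xyz":[0.0005,0,0],"dr":[0,0,0]}]'| grep -E "eef|force"
```

```text
eef_pos: [471.8, 101.5, 96.7]
force: [-1.9, 0.3, 9.5]
```

```bash
python3 -m inch '[{"grip":0,"xyz":[0.0002,0,0],"dr":[0,0,0]},{"grip":0,"xyz":[0.0002,0,0.001],"dr":[0,0,0]},{"grip":0,"xyz":[0.0002,0,0.002],"dr":[0,0,0]},{"grip":0,"xyz":[0.0002,0,0.003],"dr":[0,0,0]},{"grip":0,"xyz":[0.0002,0,0.004],"dr":[0,0,0]},{"grip":0,"xyz":[0.0002,0,0.005],"dr":[0,0,0]}]'| grep -E "eef|force"
```

```text
eef_pos: [476.9, 102.2, 96.7]
force: [-2.0, 0.7, 11.8]
```

```bash
python3 -m inch '[{"grip":0,"xyz":[0,0,0.001],"dr":[0,0,0]},{"grip":0,"xyz":[0,0,0.002],"dr":[0,0,0]},{"grip":0,"xyz":[0,0,0.003],"dr":[0,0,0]},{"grip":0,"xyz":[0,0,0.004],"dr":[0,0,0]},{"grip":0,"xyz":[0,0,0.005],"dr":[0,0,0]},{"grip":0,"xyz":[0,0,0.006],"dr":[0,0,0]},{"grip":0,"xyz":[0,0,0.007],"dr":[0,0,0]},{"grip":0,"xyz":[0,0,0.008],"dr":[0,0,0]},{"grip":0,"xyz":[0,0,0.009],"dr":[0,0,0]},{"grip":0,"xyz":[0,0,0.009],"dr":[0,0,0]}]'| grep -E "eef|force|clock"; python3 - <<'E'
from h import *
c=cam('wrist'); im=c['image'][::-1,::-1,::-1]
cv2.imwrite('pics/w4.png',cv2.resize(im[110:240,190:380],None,fx=4,fy=4,interpolation=cv2.INTER_CUBIC))
E
```

```text
clock: 8.95
eef_pos: [485.8, 103.4, 96.7]
force: [-2.0, 0.6, 10.9]
```

View pics/w4.png

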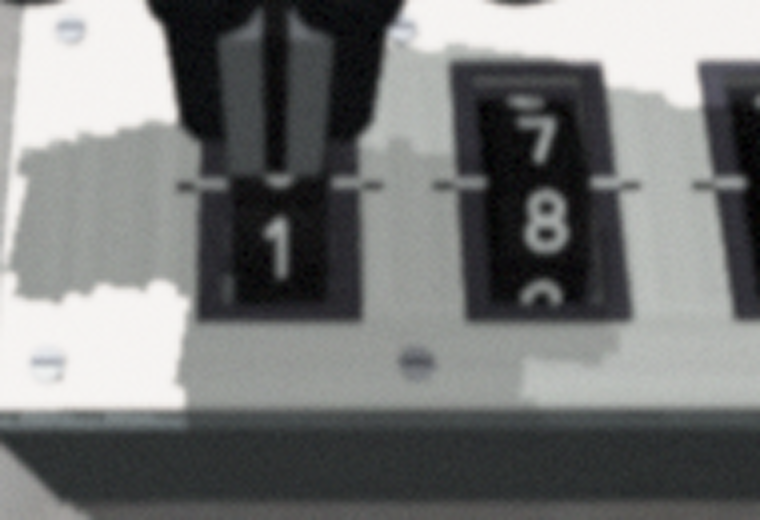

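```bash
python3 -m inch '[{"grip":0,"xyz":[-0.002,0,0],"dr":[0,0,0]},{"grip":0,"xyz":[-0.004,0,0],"dr":[0,0,0]},{"grip":0,"xyz":[-0.004,0,-0.007],"dr":[0,0,0]},{"grip":0,"xyz":[-0.004,0,-0.0145],"dr":[0,0,0]},{"grip":0,"xyz":[-0.003,0,-0.0145],"dr":[0,0,0]},{"grip":0,"xyz":[-0.002,0,-0.0145],"dr":[0,0,0]},{"grip":0,"xyz":[-0.0014,0,-0.0145],"dr":[0,0,0]},{"grip":0,"xyz":[-0.001,0,-0.0145],"dr":[0,0,0]},{"grip":0,"xyz":[-0.0007,0,-0.0145],"dr":[0,0,0]},{"grip":0,"xyz":[-0.0003,0,-0.0145],"dr":[0,0,0]},{"grip":0,"xyz":[0,0,-0.0145],"dr":[0,0,0]},{"grip":0,"xyz":[0,0,-0.0145],"dr":[0,0,0]}]'| grep -E "eef|force|clock"
```

```text
clock: 10.0
eef_pos: [471.5, 101.5, 96.7]
force: [-1.9, 0.9, 11.5]
```

```bash
python3 -m inch '[{"grip":0,"xyz":[0,0,0.001],"dr":[0,0,0]},{"grip":0,"xyz":[0,0,0.002],"dr":[0,0,0]},{"grip":0,"xyz":[0,0,0.0033],"dr":[0,0,0]},{"grip":0,"xyz":[0,0,0.0046],"dr":[0,0,0]},{"grip":0,"xyz":[0,0,0.006],"dr":[0,0,0]},{"grip":0,"xyz":[0,0,0.0073],"dr":[0,0,0]},{"grip":0,"xyz":[0,0,0.0086],"dr":[0,0,0]},{"grip":0,"xyz":[0,0,0.01],"dr":[0,0,0]},{"grip":0,"xyz":[0,0,0.0115],"dr":[0,0,0]},{"grip":0,"xyz":[0,0,0.013],"dr":[0,0,0]},{"grip":0,"xyz":[0,0,0.0142],"dr":[0,0,0]},{"grip":0,"xyz":[0,0,0.0142],"dr":[0,0,0]}]'| grep -E "eef|force|clock"
python3 -m inch '[{"grip":0,"xyz":[-0.002,0,0],"dr":[0,0,0]},{"grip":0,"xyz":[-0.004,0,0],"dr":[0,0,0]},{"grip":0,"xyz":[-0.004,0,-0.007],"dr":[0,0,0]},{"grip":0,"xyz":[-0.004,0,-0.0145],"dr":[0,0,0]},{"grip":0,"xyz":[-0.003,0,-0.0145],"dr":[0,0,0]},{"grip":0,"xyz":[-0.002,0,-0.0145],"dr":[0,0,0]},{"grip":0,"xyz":[-0.0014,0,-0.0145],"dr":[0,0,0]},{"grip":0,"xyz":[-0.001,0,-0.0145],"dr":[0,0,0]},{"grip":0,"xyz":[-0.0007,0,-0.0145],"dr":[0,0,0]},{"grip":0,"xyz":[-0.0003,0,-0.0145],"dr":[0,0,0]},{"grip":0,"xyz":[0,0,-0.0145],"dr":[0,0,0]},{"grip":0,"xyz":[0,0,-0.0145],"dr":[0,0,0]}]'| grep -E "eef|force|clock"
python3 look.py w5.png | grep code
```

```text
clock: 11.0
eef_pos: [485.7, 103.4, 96.7]
force: [-2.0, 0.2, 11.9]
clock: 12.0
eef_pos: [471.2, 101.4, 96.6]
force: [-1.9, -0.2, 11.2]
left_code 0.54 [467.75 103.09  69.77] [256.44 232.62]
middle_code 0.6 [499.86  62.24  64.86] [189.6  264.04]
right_code 0.76 [473.67  20.74  68.3 ] [124.1  224.02]
```

```bash
python3 -m inch '[{"grip":0,"xyz":[0,0,0.001],"dr":[0,0,0]},{"grip":0,"xyz":[0,0,0.002],"dr":[0,0,0]},{"grip":0,"xyz":[0,0,0.0033],"dr":[0,0,0]},{"grip":0,"xyz":[0,0,0.0046],"dr":[0,0,0]},{"grip":0,"xyz":[0,0,0.006],"dr":[0,0,0]},{"grip":0,"xyz":[0,0,0.0073],"dr":[0,0,0]},{"grip":0,"xyz":[0,0,0.0086],"dr":[0,0,0]},{"grip":0,"xyz":[0,0,0.01],"dr":[0,0,0]},{"grip":0,"xyz":[0,0,0.0115],"dr":[0,0,0]},{"grip":0,"xyz":[0,0,0.013],"dr":[0,0,0]},{"grip":0,"xyz":[0,0,0.0142],"dr":[0,0,0]},{"grip":0,"xyz":[0,0,0.0142],"dr":[0,0,0]}]'| grep -E "eef|force|clock"
python3 -m inch '[{"grip":0,"xyz":[-0.002,0,0],"dr":[0,0,0]},{"grip":0,"xyz":[-0.008,0,0],"dr":[0,0,0]},{"grip":0,"xyz":[-0.01,-0.03,-0.0145],"dr":[0,0,0]},{"grip":0,"xyz":[-0.01,-0.06,-0.0145],"dr":[0,0,0]},{"grip":0,"xyz":[-0.01,-0.08,-0.0145],"dr":[0,0,0]},{"grip":0,"xyz":[-0.007,-0.08,-0.0145],"dr":[0,0,0]},{"grip":0,"xyz":[-0.005,-0.08,-0.0145],"dr":[0,0,0]},{"grip":0,"xyz":[-0.004,-0.08,-0.0145],"dr":[0,0,0]},{"grip":0,"xyz":[-0.0035,-0.08,-0.0145],"dr":[0,0,0]},{"grip":0,"xyz":[-0.0035,-0.08,-0.0145],"dr":[0,0,0]}]'| grep -E "eef|force|clock"
python3 look.py w6.png
```

```text
clock: 13.45
eef_pos: [485.4, 103.4, 96.7]
force: [-2.2, 0.7, 11.7]
clock: 14.28
eef_pos: [480.6, 22.9, 99.0]
force: [-0.2, 0.3, -0.0]
[480.71  22.76  99.06] [[-0.0, -0.135, 0.991], [0.0, 0.991, 0.135], [-1.0, 0.0, -0.0]] [ 0.25 -0.24 -0.1 ] 14.3333 -0.0011164098884940998
left_index 0.9 [482.27  98.83  74.43] [371.4  255.75]
middle_index 0.78 [485.03  58.23  76.33] [308.23 253.62]
right_index 0.65 [ 588.85 -109.21   13.98] [ 98.18 291.14]
catch_knob 0.87 [496.57 -28.4   80.62] [165.91 257.1 ]
left_code 0.93 [476.31  99.03  74.33] [374.27 247.54]
middle_code 0.92 [500.8   64.13  65.97] [309.05 266.19]
right_code 0.76 [475.13  24.38  68.66] [256.54 227.21]
```

View pics/w6.png

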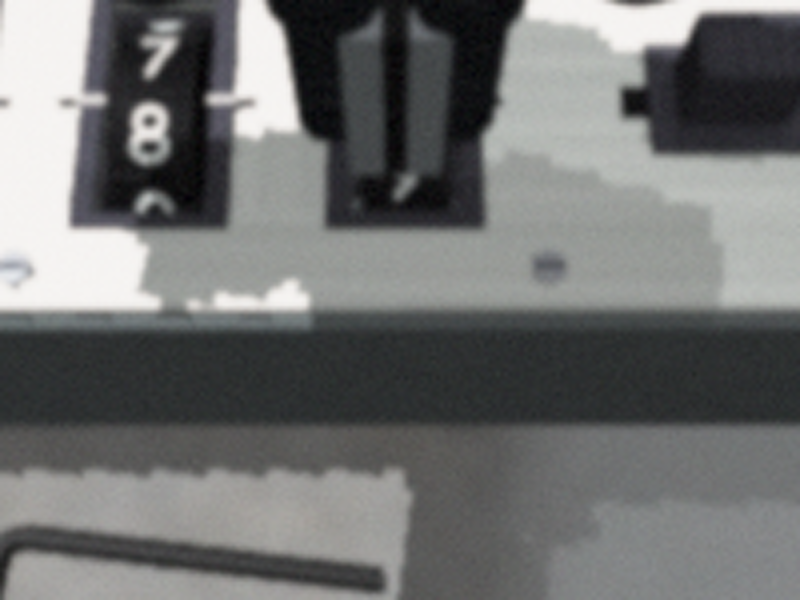

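```bash
python3 -m inch '[{"grip":0,"xyz":[0,-0.0015,0],"dr":[0,0,0]},{"grip":0,"xyz":[0.0003,-0.0015,0],"dr":[0,0,0]},{"grip":0,"xyz":[0.0006,-0.0015,0],"dr":[0,0,0]},{"grip":0,"xyz":[0.0009,-0.0015,0],"dr":[0,0,0]},{"grip":0,"xyz":[0.0009,-0.0015,0],"dr":[0,0,0]}]'| grep -E "eef|force|clock"
python3 -m inch '[{"grip":0,"xyz":[0.0003,0,0],"dr":[0,0,0]},{"grip":0,"xyz":[0.0005,0,0],"dr":[0,0,0]},{"grip":0,"xyz":[0.0005,0,0],"dr":[0,0,0]}]'| grep -E "eef|force"
```

```text
clock: 15.15
eef_pos: [481.0, 20.5, 98.2]
force: [1.0, -1.0, -0.0]
eef_pos: [481.0, 20.6, 97.7]
force: [-0.1, -0.5, 0.4]
```

```bash
python3 -m inch '[{"grip":0,"xyz":[0.0003,0,0],"dr":[0,0,0]},{"grip":0,"xyz":[0.0005,0,0],"dr":[0,0,0]},{"grip":0,"xyz":[0.0005,0,0],"dr":[0,0,0]}]'| grep -E "eef|force"
python3 -m inch '[{"grip":0,"xyz":[0.0003,0,0],"dr":[0,0,0]},{"grip":0,"xyz":[0.0005,0,0],"dr":[0,0,0]},{"grip":0,"xyz":[0.0005,0,0],"dr":[0,0,0]}]'| grep -E "eef|force"
```

```text
eef_pos: [481.0, 20.5, 97.2]
force: [0.7, 0.7, 0.1]
eef_pos: [481.0, 20.5, 96.7]
force: [-0.0, 0.9, -1.1]
```

```bash
python3 -m inch '[{"grip":0,"xyz":[0.0003,0,0],"dr":[0,0,0]},{"grip":0,"xyz":[0.0005,0,0],"dr":[0,0,0]},{"grip":0,"xyz":[0.0005,0,0],"dr":[0,0,0]}]'| grep -E "eef|force"
python3 -m inch '[{"grip":0,"xyz":[0.0003,0,0],"dr":[0,0,0]},{"grip":0,"xyz":[0.0005,0,0],"dr":[0,0,0]},{"grip":0,"xyz":[0.0005,0,0],"dr":[0,0,0]}]'| grep -E "eef|force"
```

```text
eef_pos: [481.0, 20.5, 96.2]
force: [-0.1, -0.2, -0.0]
eef_pos: [481.0, 20.6, 95.7]
force: [0.6, 0.4, -0.4]
```

```bash
python3 -m inch '[{"grip":0,"xyz":[0.0003,0,0],"dr":[0,0,0]},{"grip":0,"xyz":[0.0005,0,0],"dr":[0,0,0]},{"grip":0,"xyz":[0.0005,0,0],"dr":[0,0,0]}]'| grep -E "eef|force"
python3 -m inch '[{"grip":0,"xyz":[0.0003,0,0],"dr":[0,0,0]},{"grip":0,"xyz":[0.0005,0,0],"dr":[0,0,0]},{"grip":0,"xyz":[0.0005,0,0],"dr":[0,0,0]}]'| grep -E "eef|force"
```

```text
eef_pos: [481.0, 20.6, 95.2]
force: [0.6, -0.6, -0.1]
eef_pos: [481.2, 20.5, 94.9]
force: [-0.4, -0.2, 2.9]
```

```bash
python3 -m inch '[{"grip":0,"xyz":[0.0003,0,0],"dr":[0,0,0]},{"grip":0,"xyz":[0.0006,0,0],"dr":[0,0,0]},{"grip":0,"xyz":[0.0009,0,0],"dr":[0,0,0]},{"grip":0,"xyz":[0.0009,0,0],"dr":[0,0,0]}]'| grep -E "eef|force"
```

```text
eef_pos: [481.6, 20.5, 94.7]
force: [-1.2, 0.8, 9.7]
```

```bash
python3 -m inch '[{"grip":0,"xyz":[0.0001,0,0.001],"dr":[0,0,0]},{"grip":0,"xyz":[0.0001,0,0.002],"dr":[0,0,0]},{"grip":0,"xyz":[0.0001,0,0.0033],"dr":[0,0,0]},{"grip":0,"xyz":[0.0001,0,0.0046],"dr":[0,0,0]},{"grip":0,"xyz":[0.0001,0,0.006],"dr":[0,0,0]},{"grip":0,"xyz":[0.0001,0,0.0073],"dr":[0,0,0]},{"grip":0,"xyz":[0.0001,0,0.0086],"dr":[0,0,0]},{"grip":0,"xyz":[0.0001,0,0.01],"dr":[0,0,0]},{"grip":0,"xyz":[0.0001,0,0.0115],"dr":[0,0,0]},{"grip":0,"xyz":[0.0001,0,0.013],"dr":[0,0,0]},{"grip":0,"xyz":[0.0001,0,0.0142],"dr":[0,0,0]},{"grip":0,"xyz":[0.0001,0,0.0142],"dr":[0,0,0]}]'| grep -E "eef|force|clock"
python3 -m inch '[{"grip":0,"xyz":[-0.002,0,0],"dr":[0,0,0]},{"grip":0,"xyz":[-0.008,0,0],"dr":[0,0,0]},{"grip":0,"xyz":[-0.01,0.03,0],"dr":[0,0,0]},{"grip":0,"xyz":[-0.01,0.04,0],"dr":[0,0,0]},{"grip":0,"xyz":[-0.007,0.04,0],"dr":[0,0,0]},{"grip":0,"xyz":[-0.005,0.04,0],"dr":[0,0,0]},{"grip":0,"xyz":[-0.005,0.04,0],"dr":[0,0,0]}]'| grep -E "eef|force|clock"
python3 look.py w7.png
```

```text
clock: 18.23
eef_pos: [495.9, 22.5, 94.8]
force: [-1.1, 1.4, 11.2]
clock: 18.82
eef_pos: [489.5, 61.6, 98.1]
force: [-1.0, -0.3, -0.2]
[489.66  61.45  98.29] [[-0.001, -0.134, 0.991], [-0.0, 0.991, 0.134], [-1.0, 0.0, -0.001]] [-0.08  0.27 -0.11] 18.8667 -0.00346029434307526
left_index 0.86 [481.24 102.16  74.99] [320.68 236.31]
middle_index 0.95 [488.52  56.63  72.08] [245.37 235.59]
right_index 0.58 [489.89  25.83  77.46] [193.94 235.83]
catch_knob 0.57 [498.46 -28.    77.46] [103.5  237.71]
left_code 0.72 [480.52 102.97  76.79] [322.97 236.87]
middle_code 0.55 [533.74 222.62  17.93] [424.49 272.89]
right_code 0.89 [488.04  22.46  72.36] [190.36 228.49]
lid_edge 0.18 [481.23 101.15  73.25] [318.4  234.72]
```

View pics/w7.png

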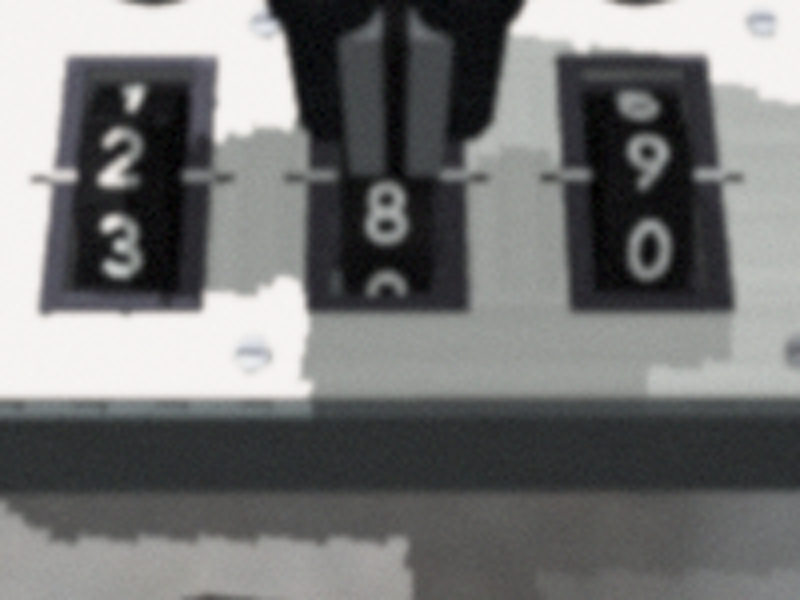

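```bash
python3 -m inch '[{"grip":0,"xyz":[0.0003,0,0.0015],"dr":[0,0,0]},{"grip":0,"xyz":[0.0006,0,0.0015],"dr":[0,0,0]},{"grip":0,"xyz":[0.0009,0,0.0015],"dr":[0,0,0]},{"grip":0,"xyz":[0.0009,0,0.0015],"dr":[0,0,0]}]'| grep -E "eef|force|clock"
python3 -m inch '[{"grip":0,"xyz":[0.0003,0,0],"dr":[0,0,0]},{"grip":0,"xyz":[0.0005,0,0],"dr":[0,0,0]},{"grip":0,"xyz":[0.0005,0,0],"dr":[0,0,0]}]'| grep -E "eef|force"
```

```text
clock: 19.6
eef_pos: [491.2, 62.3, 97.7]
force: [-0.6, 0.4, -0.9]
eef_pos: [491.2, 62.3, 97.3]
force: [-0.5, 1.2, -0.2]
```

```bash
python3 -m inch '[{"grip":0,"xyz":[0.0003,0,0],"dr":[0,0,0]},{"grip":0,"xyz":[0.0005,0,0],"dr":[0,0,0]},{"grip":0,"xyz":[0.0005,0,0],"dr":[0,0,0]}]'| grep -E "eef|force"
```

```text
eef_pos: [491.2, 62.3, 96.8]
force: [-1.3, 0.2, -0.8]
```

```bash
python3 -m inch '[{"grip":0,"xyz":[0.0003,0,0],"dr":[0,0,0]},{"grip":0,"xyz":[0.0005,0,0],"dr":[0,0,0]},{"grip":0,"xyz":[0.0005,0,0],"dr":[0,0,0]}]'| grep -E "eef|force"
python3 -m inch '[{"grip":0,"xyz":[0.0003,0,0],"dr":[0,0,0]},{"grip":0,"xyz":[0.0005,0,0],"dr":[0,0,0]},{"grip":0,"xyz":[0.0005,0,0],"dr":[0,0,0]}]'| grep -E "eef|force"
```

```text
eef_pos: [491.2, 62.3, 96.3]
force: [-0.5, -0.2, -1.0]
eef_pos: [491.2, 62.3, 95.8]
force: [-0.6, 0.5, -0.5]
```

```bash
python3 -m inch '[{"grip":0,"xyz":[0.0003,0,0],"dr":[0,0,0]},{"grip":0,"xyz":[0.0005,0,0],"dr":[0,0,0]},{"grip":0,"xyz":[0.0005,0,0],"dr":[0,0,0]}]'| grep -E "eef|force"
python3 -m inch '[{"grip":0,"xyz":[0.0003,0,0],"dr":[0,0,0]},{"grip":0,"xyz":[0.0005,0,0],"dr":[0,0,0]},{"grip":0,"xyz":[0.0005,0,0],"dr":[0,0,0]}]'| grep -E "eef|force"
```

```text
eef_pos: [491.2, 62.3, 95.3]
force: [0.2, -0.4, 0.9]
eef_pos: [491.2, 62.3, 94.8]
force: [-0.3, 0.2, 0.2]
```

```bash
python3 -m inch '[{"grip":0,"xyz":[0.0003,0,0],"dr":[0,0,0]},{"grip":0,"xyz":[0.0005,0,0],"dr":[0,0,0]},{"grip":0,"xyz":[0.0005,0,0],"dr":[0,0,0]}]'| grep -E "eef|force"
python3 -m inch '[{"grip":0,"xyz":[0.0002,0,0],"dr":[0,0,0]},{"grip":0,"xyz":[0.0004,0,0],"dr":[0,0,0]},{"grip":0,"xyz":[0.0004,0,0],"dr":[0,0,0]}]'| grep -E "eef|force"
```

```text
eef_pos: [491.4, 62.3, 94.6]
force: [-0.5, 0.4, 4.5]
eef_pos: [491.6, 62.3, 94.5]
force: [-0.2, 0.4, 6.9]
```

```bash
python3 -m inch '[{"grip":0,"xyz":[0.0003,0,0],"dr":[0,0,0]},{"grip":0,"xyz":[0.0005,0,0],"dr":[0,0,0]},{"grip":0,"xyz":[0.0005,0,-0.001],"dr":[0,0,0]},{"grip":0,"xyz":[0.0005,0,-0.002],"dr":[0,0,0]},{"grip":0,"xyz":[0.0005,0,-0.003],"dr":[0,0,0]},{"grip":0,"xyz":[0.0005,0,-0.004],"dr":[0,0,0]}]'| grep -E "eef|force|clock"
```

```text
clock: 22.1
eef_pos: [488.1, 61.8, 94.5]
force: [-1.3, 0.9, 10.9]
```

```bash
python3 -m inch '[{"grip":0,"xyz":[0,0,-0.001],"dr":[0,0,0]},{"grip":0,"xyz":[0,0,-0.002],"dr":[0,0,0]},{"grip":0,"xyz":[0,0,-0.003],"dr":[0,0,0]},{"grip":0,"xyz":[0,0,-0.004],"dr":[0,0,0]},{"grip":0,"xyz":[0,0,-0.005],"dr":[0,0,0]},{"grip":0,"xyz":[0,0,-0.006],"dr":[0,0,0]},{"grip":0,"xyz":[0,0,-0.007],"dr":[0,0,0]},{"grip":0,"xyz":[0,0,-0.008],"dr":[0,0,0]},{"grip":0,"xyz":[0,0,-0.009],"dr":[0,0,0]},{"grip":0,"xyz":[0,0,-0.01],"dr":[0,0,0]},{"grip":0,"xyz":[0,0,-0.011],"dr":[0,0,0]},{"grip":0,"xyz":[0,0,-0.011],"dr":[0,0,0]}]'| grep -E "eef|force|clock"
python3 -m inch '[{"grip":0,"xyz":[-0.002,0,0],"dr":[0,0,0]},{"grip":0,"xyz":[-0.01,0,0.01],"dr":[0,0,0]},{"grip":0,"xyz":[-0.03,0,0.01],"dr":[0,0,0]},{"grip":0,"xyz":[-0.035,0,0.01],"dr":[0,0,0]},{"grip":0,"xyz":[-0.035,0,0.01],"dr":[0,0,0]},{"grip":0,"xyz":[-0.035,0,0.01],"dr":[0,0,0]}]'| grep -E "eef|force|clock"
python3 look.py w8.png
```

```text
clock: 23.1
eef_pos: [477.2, 60.3, 94.4]
force: [-0.9, 1.3, 9.9]
clock: 23.6
eef_pos: [485.9, 61.6, 127.9]
force: [1.0, 0.3, -0.3]
[485.68  61.67 127.53] [[-0.001, -0.134, 0.991], [0.0, 0.991, 0.134], [-1.0, 0.0, -0.001]] [-1.01  0.25 -0.62] 23.65 0.0003324537295954105
left_index 0.96 [480.16 101.27  71.99] [307.8  217.23]
middle_index 0.64 [486.53  57.03  73.69] [246.52 218.69]
right_index 0.66 [489.33  25.62  76.36] [202.25 218.46]
catch_knob 0.94 [498.36 -29.27  77.62] [123.81 221.24]
left_code 0.56 [477.07 101.56  74.35] [309.7  214.78]
middle_code 0.68 [486.66  61.08  72.02] [252.05 218.55]
right_code 0.72 [486.51  22.21  75.36] [198.02 213.7 ]
lid_edge 0.98 [527.1   40.22  68.97] [218.91 260.05]
```

View pics/w8.png

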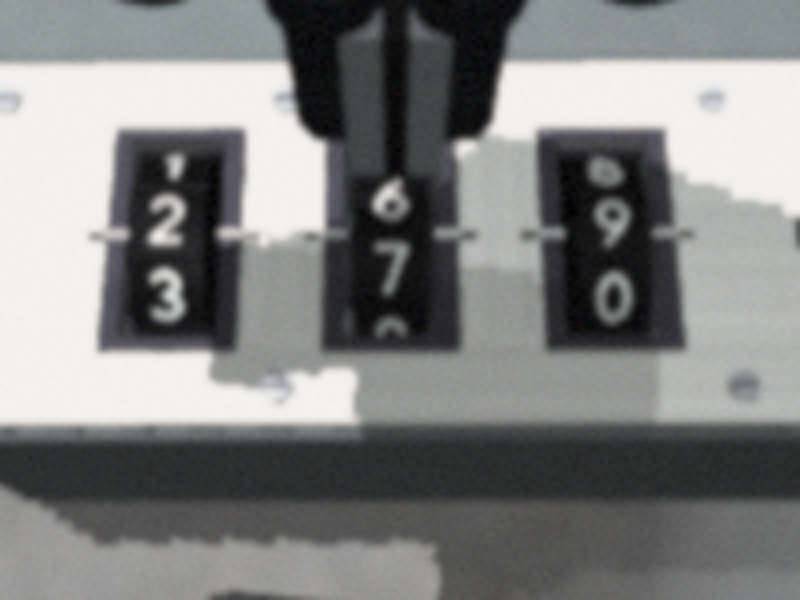

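```bash
python3 - <<'E'
from h import *
a=cv2.imread('pics/w8.png',0)
c=cam('wrist'); im=c['image'][::-1,::-1,::-1]
b=cv2.cvtColor(cv2.resize(im[110:260,160:360],None,fx=4,fy=4,interpolation=cv2.INTER_CUBIC),cv2.COLOR_BGR2GRAY)
for n,x in [('L',(135,190)),('M',(365,420)),('R',(585,640))]:
    for q in (a,b):
        p=q[150:345,x[0]:x[1]]; print(n,[int(v) for v in p.max(1)[::6]])
E
```

```text
L [82, 150, 196, 200, 166, 90, 42, 86, 180, 199, 205, 192, 186, 200, 232, 215, 117, 47, 38, 68, 179, 206, 206, 200, 214, 195, 188, 182, 149, 66, 41, 59, 83]
L [70, 111, 182, 191, 179, 127, 46, 48, 139, 199, 208, 202, 206, 201, 211, 231, 179, 70, 35, 39, 122, 201, 208, 216, 217, 207, 184, 184, 176, 103, 36, 57, 80]
M [72, 69, 72, 68, 53, 116, 180, 219, 206, 203, 159, 109, 55, 18, 22, 67, 128, 143, 133, 123, 128, 119, 122, 123, 77, 27, 18, 27, 90, 112, 103, 74, 47]
M [70, 71, 72, 70, 54, 97, 174, 209, 198, 200, 179, 133, 88, 29, 20, 48, 122, 143, 130, 131, 131, 126, 127, 120, 94, 40, 22, 19, 62, 109, 111, 93, 55]
R [60, 82, 130, 137, 130, 118, 74, 27, 77, 120, 136, 140, 148, 168, 143, 123, 82, 33, 24, 23, 76, 143, 144, 138, 136, 131, 123, 121, 117, 72, 23, 33, 45]
R [64, 61, 123, 144, 127, 128, 95, 36, 49, 108, 137, 138, 146, 165, 167, 152, 118, 53, 25, 21, 49, 113, 141, 143, 132, 127, 120, 120, 117, 86, 29, 28, 44]
```

```bash
python3 -m inch '[{"grip":0,"xyz":[0.015,0,0],"dr":[0,0,0]},{"grip":0,"xyz":[0.028,0,0],"dr":[0,0,0]},{"grip":0,"xyz":[0.032,0,0],"dr":[0,0,0]},{"grip":0,"xyz":[0.0333,0,0],"dr":[0,0,0]},{"grip":0,"xyz":[0.0336,0,0],"dr":[0,0,0]},{"grip":0,"xyz":[0.0339,0,0],"dr":[0,0,0]},{"grip":0,"xyz":[0.0342,0,0],"dr":[0,0,0]},{"grip":0,"xyz":[0.0346,0,0],"dr":[0,0,0]},{"grip":0,"xyz":[0.035,0,0],"dr":[0,0,0]},{"grip":0,"xyz":[0.035,0,0],"dr":[0,0,0]}]'| grep -E "eef|force|clock"
```

```text
clock: 24.93
eef_pos: [487.0, 61.6, 94.5]
force: [-0.8, 0.9, 8.2]
```

```bash
python3 -m inch '[{"grip":0,"xyz":[0,0,-0.0006],"dr":[0,0,0]},{"grip":0,"xyz":[0,0,-0.0012],"dr":[0,0,0]},{"grip":0,"xyz":[0,0,-0.002],"dr":[0,0,0]},{"grip":0,"xyz":[0,0,-0.003],"dr":[0,0,0]},{"grip":0,"xyz":[0,0,-0.004],"dr":[0,0,0]},{"grip":0,"xyz":[0,0,-0.0048],"dr":[0,0,0]},{"grip":0,"xyz":[0,0,-0.0048],"dr":[0,0,0]}]'| grep -E "eef|force|clock"
python3 -m inch '[{"grip":0,"xyz":[-0.002,0,0],"dr":[0,0,0]},{"grip":0,"xyz":[-0.01,-0.02,0],"dr":[0,0,0]},{"grip":0,"xyz":[-0.03,-0.04,0.0],"dr":[0,0,0]},{"grip":0,"xyz":[-0.035,-0.06,0.0],"dr":[0,0,0]},{"grip":0,"xyz":[-0.035,-0.07,0.0],"dr":[0,0,0]},{"grip":0,"xyz":[-0.035,-0.07,0.0],"dr":[0,0,0]},{"grip":0,"xyz":[-0.035,-0.07,0.0],"dr":[0,0,0]}]'| grep -E "eef|force|clock"
sed -i 's/110:260,160:360/110:260,110:310/' look.py; python3 look.py w9.png
```

```text
clock: 25.52
eef_pos: [482.0, 60.9, 94.5]
force: [-1.5, 0.8, 7.8]
clock: 26.1
eef_pos: [490.5, -8.1, 127.8]
force: [-0.7, 0.5, -0.1]
[490.36  -7.66 127.7 ] [[-0.002, -0.134, 0.991], [0.001, 0.991, 0.134], [-1.0, 0.001, -0.001]] [ 0.42  0.08 -0.98] 26.15 0.00030078159107409344
left_index 0.95 [480.93  99.85  74.87] [402.   225.64]
middle_index 0.85 [487.56  61.49  75.85] [348.68 228.08]
right_index 0.81 [488.89  26.05  74.35] [299.87 222.92]
catch_knob 0.63 [497.81 -28.14  75.16] [224.15 225.46]
left_code 0.81 [476.54 100.97  74.5 ] [405.13 220.15]
middle_code 0.71 [526.06  41.05  68.86] [308.42 264.29]
right_code 0.71 [474.21 103.18  73.29] [408.18 216.9 ]
lid_edge 0.66 [529.26  38.95  71.21] [305.59 269.2 ]
```

View pics/w9.png

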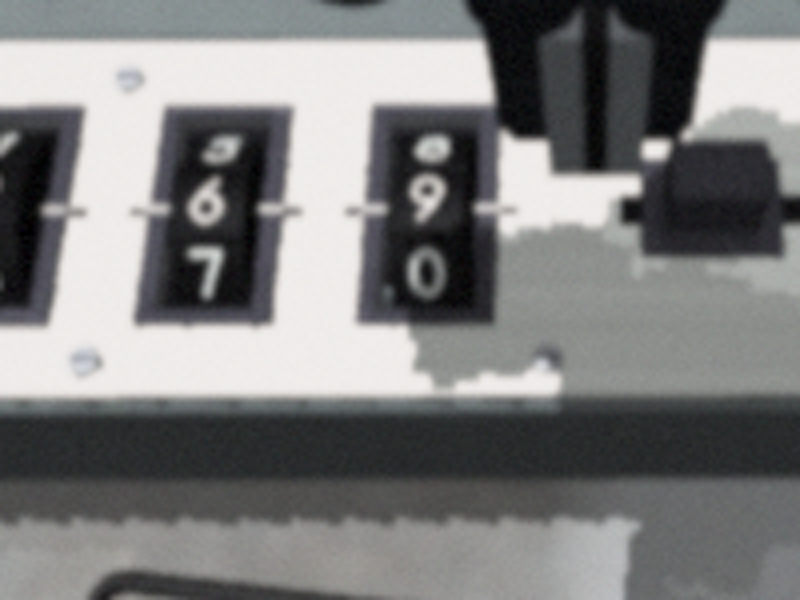

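```bash
python3 -m inch '[{"grip":0,"xyz":[0.0,0.007,0.002],"dr":[0,0,0]},{"grip":0,"xyz":[0.012,0.007,0.002],"dr":[0,0,0]},{"grip":0,"xyz":[0.024,0.007,0.002],"dr":[0,0,0]},{"grip":0,"xyz":[0.03,0.007,0.002],"dr":[0,0,0]},{"grip":0,"xyz":[0.03,0.007,0.002],"dr":[0,0,0]},{"grip":0,"xyz":[0.03,0.007,0.002],"dr":[0,0,0]}]'| grep -E "eef|force|clock"
python3 -m inch '[{"grip":0,"xyz":[0,-0.002,0],"dr":[0,0,0]},{"grip":0,"xyz":[0,-0.004,0],"dr":[0,0,0]},{"grip":0,"xyz":[0,-0.005,0],"dr":[0,0,0]},{"grip":0,"xyz":[0,-0.005,0],"dr":[0,0,0]}]'| grep -E "eef|force|clock"
python3 look.py w10.png | grep catch
```

```text
clock: 27.05
eef_pos: [492.0, -1.0, 98.5]
force: [0.7, 0.5, -0.4]
clock: 27.38
eef_pos: [492.8, -6.5, 98.7]
force: [0.4, -0.5, 0.2]
catch_knob 0.86 [499.14 -29.5   76.91] [214.46 245.89]
```

View pics/w10.png

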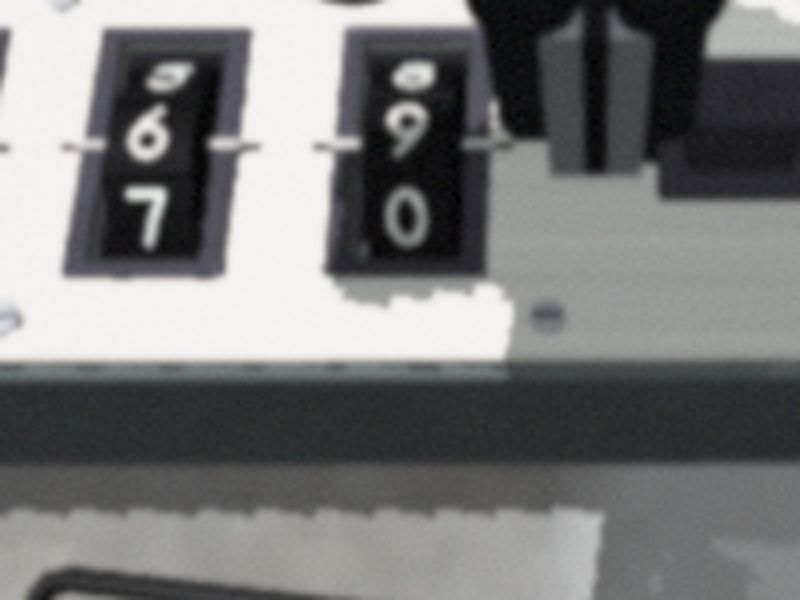

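```bash
python3 -m inch '[{"grip":0,"xyz":[0,-0.001,0],"dr":[0,0,0]},{"grip":0,"xyz":[0,-0.002,0],"dr":[0,0,0]},{"grip":0,"xyz":[0,-0.003,0],"dr":[0,0,0]},{"grip":0,"xyz":[0,-0.003,0],"dr":[0,0,0]}]'| grep -E "eef|force|clock"
python3 -m inch '[{"grip":0,"xyz":[0,-0.001,0],"dr":[0,0,0]},{"grip":0,"xyz":[0,-0.002,0],"dr":[0,0,0]},{"grip":0,"xyz":[0,-0.003,0],"dr":[0,0,0]},{"grip":0,"xyz":[0,-0.003,0],"dr":[0,0,0]}]'| grep -E "eef|force|clock"
```

```text
clock: 28.17
eef_pos: [493.0, -9.1, 98.4]
force: [0.3, 1.5, 0.8]
clock: 28.5
eef_pos: [493.4, -12.2, 98.4]
force: [0.0, 1.4, 0.6]
```

```bash
python3 -m inch '[{"grip":0,"xyz":[0,-0.0007,0],"dr":[0,0,0]},{"grip":0,"xyz":[0,-0.0014,0],"dr":[0,0,0]},{"grip":0,"xyz":[0,-0.002,0],"dr":[0,0,0]},{"grip":0,"xyz":[0,-0.002,0],"dr":[0,0,0]}]'| grep -E "eef|force|clock"
python3 look.py w11.png | grep -E "catch|lid"
```

```text
clock: 28.83
eef_pos: [493.7, -14.2, 98.4]
force: [0.6, 0.7, 0.2]
catch_knob 0.78 [501.08 -36.32  77.83] [215.58 248.62]
```

```bash
python3 -m inch '[{"grip":0,"xyz":[0,-0.0007,0],"dr":[0,0,0]},{"grip":0,"xyz":[0,-0.0014,0],"dr":[0,0,0]},{"grip":0,"xyz":[0,-0.002,0],"dr":[0,0,0]},{"grip":0,"xyz":[0,-0.002,0],"dr":[0,0,0]}]'| grep -E "eef|force|clock"
python3 -m inch '[{"grip":0,"xyz":[0,-0.0005,0],"dr":[0,0,0]},{"grip":0,"xyz":[0,-0.001,0],"dr":[0,0,0]},{"grip":0,"xyz":[0,-0.001,0],"dr":[0,0,0]}]'| grep -E "eef|force|clock"
python3 look.py w12.png | grep -E "catch|lid"
```

```text
clock: 29.62
eef_pos: [494.0, -16.1, 98.4]
force: [0.3, 0.8, 0.1]
clock: 29.87
eef_pos: [494.1, -17.1, 98.4]
force: [-0.4, 1.3, 0.3]
catch_knob 0.56 [499.29 -40.08  77.04] [214.6  244.69]
```

Continue in 1 mm steps until the stop is felt.

```bash
python3 -m inch '[{"grip":0,"xyz":[0,-0.0005,0],"dr":[0,0,0]},{"grip":0,"xyz":[0,-0.001,0],"dr":[0,0,0]},{"grip":0,"xyz":[0,-0.001,0],"dr":[0,0,0]}]'| grep -E "eef|force|clock"
```

```text
clock: 30.57
eef_pos: [494.2, -17.9, 98.4]
force: [-0.6, 2.1, 0.3]
```

```bash
python3 -m inch '[{"grip":0,"xyz":[0,-0.0005,0],"dr":[0,0,0]},{"grip":0,"xyz":[0,-0.0008,0],"dr":[0,0,0]},{"grip":0,"xyz":[0,-0.0008,0],"dr":[0,0,0]}]'| grep -E "eef|force|clock"
```

```text
clock: 30.82
eef_pos: [494.2, -18.2, 98.4]
force: [-0.7, 6.8, 1.0]
```

```bash
python3 -m inch '[{"grip":0,"xyz":[0,0.003,0],"dr":[0,0,0]},{"grip":0,"xyz":[0,0.005,0],"dr":[0,0,0]},{"grip":0,"xyz":[-0.02,0.005,0],"dr":[0,0,0]},{"grip":0,"xyz":[-0.04,0.005,-0.02],"dr":[0,0,0]},{"grip":0,"xyz":[-0.07,0.01,-0.04],"dr":[0,0,0]},{"grip":0,"xyz":[-0.09,0.02,-0.05],"dr":[0,0,0]},{"grip":0,"xyz":[-0.09,0.03,-0.05],"dr":[0,0,0]},{"grip":0,"xyz":[-0.09,0.03,-0.05],"dr":[0,0,0]},{"grip":0,"xyz":[-0.09,0.03,-0.05],"dr":[0,0,0]},{"grip":0,"xyz":[-0.09,0.03,-0.05],"dr":[0,0,0]},{"grip":0,"xyz":[-0.09,0.03,-0.05],"dr":[0,0,0]}]'| grep -E "eef|force|clock"
python3 -m inch '[{"grip":0,"xyz":[0,0,0],"dr":[0,0,0]},{"grip":0,"xyz":[0,0,0],"dr":[0,0,0]},{"grip":0,"xyz":[0,0,0],"dr":[0,0,0]},{"grip":0,"xyz":[0,0,0],"dr":[0,0,0]},{"grip":0,"xyz":[0,0,0],"dr":[0,0,0]},{"grip":0,"xyz":[0,0,0],"dr":[0,0,0]},{"grip":0,"xyz":[0,0,0],"dr":[0,0,0]},{"grip":0,"xyz":[0,0,0],"dr":[0,0,0]},{"grip":0,"xyz":[0,0,0],"dr":[0,0,0]},{"grip":0,"xyz":[0,0,0],"dr":[0,0,0]},{"grip":0,"xyz":[0,0,0],"dr":[0,0,0]},{"grip":0,"xyz":[0,0,0],"dr":[0,0,0]}]'| grep -E "eef|force|clock"
python3 look.py wx.png | grep -E "catch|lid|index|code"
python3 - <<'E'
from h import *
np.set_printoptions(precision=1,suppress=True)
a=cam('wrist')['image'][::-1,::-1,::-1]
for n in ['side','top']:
    c=cam(n)
    for t in ['lid_edge','catch_knob','fuse_box_mid','eraser_mid','hex_key_mid']:
        r=place_of(t,n)
        if r: print(n,t,round(r[0]['conf'],2),w(c,r[0]['centre']))
    if n=='side': s=c['image'][:,:,::-1]
A=cv2.resize(a[60:320,120:420],(400,347)); A=cv2.copyMakeBorder(A,0,300-min(347,300) ,0,0,cv2.BORDER_CONSTANT)
A=cv2.resize(a,(512,384))[60:384]
cv2.imwrite('pics/end.png',np.hstack([cv2.resize(a[90:290,150:350],(480,480),interpolation=cv2.INTER_CUBIC),s[60:360,150:470][:, :, :].repeat(1,0)[:480] if False else cv2.resize(s[80:320,150:400],(320,480))]))
E
```

```text
clock: 31.73
eef_pos: [440.8, 3.9, 187.5]
force: [0.3, -0.2, -0.3]
clock: 32.73
eef_pos: [440.8, 4.2, 188.4]
force: [-0.1, 0.7, 0.2]
left_index 0.68 [479.13  99.77  76.37] [343.23 240.38]
middle_index 0.92 [483.06  58.53  72.53] [300.88 237.  ]
right_index 0.91 [488.14  24.3   73.41] [266.4  237.82]
catch_knob 0.91 [500.29 -36.83  81.36] [203.01 245.35]
left_code 0.77 [475.38 103.6   72.43] [346.62 235.57]
middle_code 0.72 [481.61  60.75  72.14] [303.28 235.8 ]
right_code 0.46 [487.76  20.01  73.72] [262.22 237.13]
lid_edge 0.17 [ 589.71 -108.75   11.61] [152.71 270.31]
side lid_edge 0.71 [605.1  51.7 166.6]
side catch_knob 0.57 [500.  -38.   74.3]
side fuse_box_mid 0.38 [486.1  25.   72.9]
side eraser_mid 0.61 [ 585.  -109.     4.8]
side hex_key_mid 0.72 [480.8 103.4  70.8]
top lid_edge 0.82 [599.3  48.8 164.5]
top fuse_box_mid 0.71 [ 586.  -108.8    6.3]
top eraser_mid 0.54 [ 587.  -110.4    4.5]
top hex_key_mid 0.35 [409.7  56.5   2.2]
```

View pics/end.png

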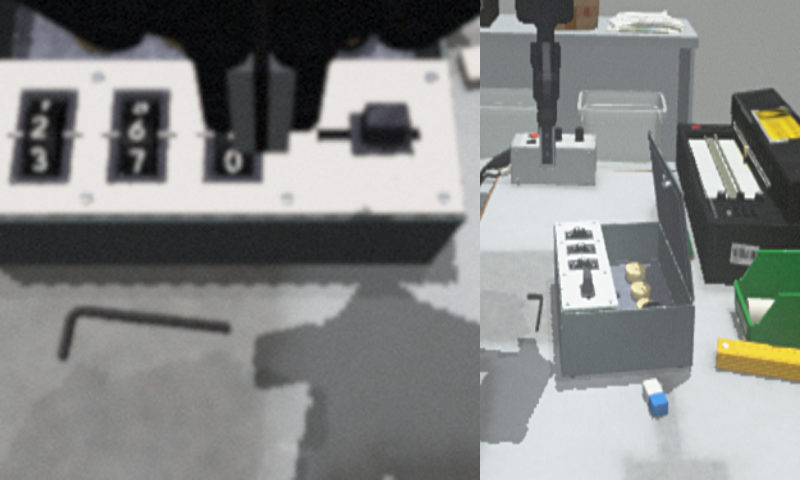

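```bash
python3 -c "
from plant import *
s=read_state();print(s['clock'],s['force'],s['qd']);print(sign_off())"
```

```text
33.8333 [-0.80808424 -0.82019315  0.13331596] [ 0.00175151 -0.00063365  0.00145805 -0.00027739 -0.00047015 -0.00039573]
the job is handed in; nothing more can be done
None
```

I set the wheels to 2, 6, 9, drew the catch to its stop and the lid sprang open. I handed the job in at 33.8 s with the arm clear of everything.

- **Wheels:** I rolled the left wheel three numerals forward, the right one forward and the middle one back to 6. The highest force I read was about 12 N. The middle wheel started between numerals and stayed about 0.35 of a numeral off after its first stroke. A second 5 mm stroke lined it up with the marks.
- **Wheel check:** Just before the catch was drawn, a close picture showed 6 and 9 centred at their marks, and an earlier one showed the left wheel at 2. The final picture shows 2 and 6; the gripper hides the 9, but the 0 below it is in the right place.
- **Catch:** It slid at about 1–2 N. At the end it stopped with the force rising to 6.8 N, after 9 to 12 mm of finger travel from first contact. The network put the knob's movement at only about 7.5–9 mm, within its 4 mm error, so I relied on the felt stop.
- **Lid:** Both fixed cameras put its front edge at about 165 mm. That is roughly 1.2–1.3 rad, above the 1.1 needed.
- **Bystanders:** The eraser and hex key are where they were at the start, to within the networks' error. The network gave false positions for the fuse box at the end, and for the hex key in the side view. I did not confirm the fuse box separately, but the arm never went near it.

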